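# Lift the building plots out of a model railway strip and prime their beds

## Task

Lift every building plot straight up out of the layout strip, leaving the flat plots undisturbed in their places, and stand the building plots upright on the cork mat. Only then take the brush from its stand, dip its tip well down into the glue pot and touch it to the copper disc in the floor of the four empty beds, one after another from the robot's left to its right, dipping it again after the second bed. Finally hang the brush back in its stand as it was; keep the pot upright and do not disturb the other things.

Things in the scene. Friction and masses are not known exactly. Their poses are not given: they have to be found in the camera images.
- board: Wooden layout strip, 79 mm (x) by 400 mm (y), fixed, turned up to 7 degrees. Origin: centre of its underside. Floor 8 mm above the table; front and back rims to 14 mm. Along y, every 43.5 mm from +y: fixed grass plot, bed0, flat0, bed1, flat1, bed2, flat2, bed3, fixed grass plot. Plots are 12 mm thick (tops 20 mm above the table), with 1.5 mm of play round each.
- bed0 (a point): Centre of the floor of the leftmost bed of the strip (left = +y, seen from the robot), on the floor surface, 8 mm above the table, marked by a copper disc of 24 mm diameter. A bed is the 43 x 60 mm gap between two flat plots, in which a building plot may stand.
- bed1 (a point): Centre of the floor of the second from the left bed of the strip (left = +y, seen from the robot), on the floor surface, 8 mm above the table, marked by a copper disc of 24 mm diameter. A bed is the 43 x 60 mm gap between two flat plots, in which a building plot may stand.
- bed2 (a point): Centre of the floor of the third from the left bed of the strip (left = +y, seen from the robot), on the floor surface, 8 mm above the table, marked by a copper disc of 24 mm diameter. A bed is the 43 x 60 mm gap between two flat plots, in which a building plot may stand.
- bed3 (a point): Centre of the floor of the rightmost bed of the strip (left = +y, seen from the robot), on the floor surface, 8 mm above the table, marked by a copper disc of 24 mm diameter. A bed is the 43 x 60 mm gap between two flat plots, in which a building plot may stand.
- station: Building plot with a white petrol station with a red band and blue-grey roof; may be absent. Stands in any bed, axes along the strip's. Stone base 60 (x) by 40 (y) by 12 mm, a T tab 14 mm out of each y side, locked in the neighbours' notches with 1.5 mm play: it comes out only straight up. Grip the building: 28 x 28 mm block, 12 to 52 mm above the origin (centre of the underside). 60 to 130 g.
- signalbox: Building plot with a brick-red signal box with a cream band and dark roof; may be absent. Stands in any bed, axes along the strip's. Stone base 60 (x) by 40 (y) by 12 mm, a T tab 14 mm out of each y side, locked in the neighbours' notches with 1.5 mm play: it comes out only straight up. Grip the building: 28 x 28 mm block, 12 to 52 mm above the origin (centre of the underside). 60 to 130 g.
- kiosk: Building plot with a yellow kiosk with a white band and orange roof; may be absent. Stands in any bed, axes along the strip's. Stone base 60 (x) by 40 (y) by 12 mm, a T tab 14 mm out of each y side, locked in the neighbours' notches with 1.5 mm play: it comes out only straight up. Grip the building: 28 x 28 mm block, 12 to 52 mm above the origin (centre of the underside). 60 to 130 g.
- depot: Building plot with a green depot with a cream band and green roof; may be absent. Stands in any bed, axes along the strip's. Stone base 60 (x) by 40 (y) by 12 mm, a T tab 14 mm out of each y side, locked in the neighbours' notches with 1.5 mm play: it comes out only straight up. Grip the building: 28 x 28 mm block, 12 to 52 mm above the origin (centre of the underside). 60 to 130 g.
- flat0: Loose flat plot that stays in the strip, between bed0 and bed1: green grass with a grey road painted across; 60 mm (x) by 44 mm (y), 12 mm thick, a T notch in each y side. Nothing to grip. Origin: centre of the underside. About 150 g.
- flat1: Loose flat plot that stays in the strip, between bed1 and bed2: green grass with a blue stream painted across; 60 mm (x) by 44 mm (y), 12 mm thick, a T notch in each y side. Nothing to grip. Origin: centre of the underside. About 150 g.
- flat2: Loose flat plot that stays in the strip, between bed2 and bed3: green grass with a grey road painted across; 60 mm (x) by 44 mm (y), 12 mm thick, a T notch in each y side. Nothing to grip. Origin: centre of the underside. About 150 g.
- mat: Cork service mat, 90 mm (x) by 340 mm (y), 4 mm thick, fixed, between the strip and the robot; empty at the start. Origin: centre of its underside; the four plots fit side by side along y with their long sides across it.
- stand: Brush stand, fixed: metal base 80 x 70 mm, and two level tines whose top is 85 mm above the table, with a slot 26 mm wide between them (slot along the stand's x, open towards -x, closed by an upright 28 mm from the centre at +x). It may stand on the left or on the right. Origin: centre of its underside.
- stand_seat (a point): Centre of the slot between the tines, at the height of their top, 85 mm above the table: the brush axis passes here when the brush hangs in the stand.
- brush: Stubby glue brush hanging upright in the stand by its collar. Origin: the bristle end; z up along the brush. Round shaft of 16 mm diameter from 0 to 75 mm, brass collar of 36 mm diameter from 75 to 81 mm, red square grip 20 x 20 mm from 81 to 126 mm (faces along the brush's x and y). About 90 g, rigid. Hanging home, its origin is 75 mm below the seat point.
- brush_tip (a point): The bristle end of the brush, on its axis.
- pot: White open glue pot, loose, about 72 mm across the mouth (wall 4 mm), 50 mm high, inner floor 6 mm up, about 0.3 kg. It stands on the table, left or right, across from the stand. Origin: centre of its underside.
- truck: Bystander: yellow toy pickup, 62 mm long, 30 mm high, origin under its centre.
- tree: Bystander: dark green model fir, 90 mm high, on a round foot of 36 mm, origin under its centre.
- paintjar: Bystander: paint jar with a blue cap, 40 mm across, 55 mm high, origin under its centre.
- driver: Bystander: screwdriver lying behind the strip, origin under its middle.
- trackbox: Bystander: cardboard box 60 x 110 x 35 mm, origin under its centre.
Mind the look-alikes: they are no part of the job. Leave any blue or purple look-alike of the brush alone.

How it is judged:
By the outcome, as a careful person would: the job done as asked, in the order asked, and still so for the second after the job is handed in, with the robot touching nothing.
Of station, signalbox, kiosk, depot only 2 to 4 are there at a start; the rules pass over those that are not, and their reading is None.
At some moment in a run one of pot may be knocked a few centimetres aside while the robot is not near it.
It also fails if it takes over 210 s, if anything falls off the work surface, if the arm or the gripper's body presses on something with over 40 N, if the wrist force passes 120 N, or if a joint passes its speed limit or range.

## Robot

A 6-joint arm with a two-finger parallel gripper is mounted at the origin on the work surface. World frame = base frame: x ahead of the robot, y to its left, z up, the work surface at z = 0. Lengths are in m, angles in rad, forces in N, time in s.
With the tool pointing down it reaches from about 0.35 to 0.925 m from the base axis. Payload 6.4 kg.
Tool frame: the origin (TCP) lies at the very end of the fingers, on their centre line; the grasp point (between the pads) lies 19 mm behind it; z points along the fingers, y is the line along which they close (so a half turn about z gives the same grasp; the last joint's range is limited). The gripper opens to 85 mm and grips with 20 to 120 N. Pads are 22 mm wide; open, the fingers measure 114 mm over their backs; the gripper's body (76 mm by 85 mm) begins 54 mm behind the grasp point. The pads swing forward as they close: fully open they stand 13 mm farther back than shut.
Start: joints at [-1.372, 0.245, 1.558, -0, 1.339, -0.174], TCP at [0.237, -0.605, 0.231] pointing down, gripper open.
Joint ranges: [-3.13, 3.13], [-1.02, 2.26], [0.13, 2.54], [-0.95, 4.09], [0.21, 2.88], [-2.74, 2.74]. Speed limits (rad/s): [2.57, 2.57, 3.14, 3.14, 3.14, 3.14].

## Interface

Orientations are given as a unit quaternion [w, x, y, z].
In Python, from bench import bot gives the robot as it stands.
- The arm moves only by the shell command python3 -m crank 'ROWS'. ROWS is JSON, a list that holds one entry, the list of rows, each a list of 5 numbers: the shift along the tool's x, y, z in m, then the turn about the tool's z in degrees, then the opening in per cent of the stroke, from 0 (shut) to 100 (fully open). In form: [[[dx, dy, dz, yaw, hand], ...]]. A call has 1 to 10 rows; each row shifts and turns the commanded pose from where the row before left it, along the tool's axes as they then stand; what a row does not reach is not made up. A row lasts 1/8 s, in which the tool goes at most 62.5 mm and 10.7 degrees, less where a joint would pass 70% of its speed; a pose out of reach is approached as far as the arm can. A call is refused whole if a number of a shift passes 0.0625 or a number of a turn 10.7, either way. A call with a gripper value outside its range is refused whole. The fingers move at their own pace and stop on an object; the grip force is fixed at half the most. Time passes only in rows, so rows that do not move let the fingers close. It gives the time, the measured TCP pose, the force, the opening and the grip force at its end, in the units of the state.
- bot.get_obs(): the state, without advancing time (a new reading comes with each control period).
- bot.camera(name): name is "side" or "top"; returns the picture (400x640x3 uint8, red, green, blue); there is no depth.
- bot.get_calibration(name): a dict with "K" (3x3 intrinsics, pixels), "k1" (the pictures are not rectified: a ray, as slopes to the right and down, at radius r is drawn at 1 + k1 r^2 times it, then the intrinsics apply), "R" (3x3) and "t" (3): a world point X has camera coordinates R X + t. Camera axes: x right, y down, z forward; pixel columns grow to the right and rows downward; lengths in m; the calibration is good to about 2 mm. A picture is of the moment at which its call begins. get_calibration takes no time and is no camera call.
- bot.hand_in(): hands the job in; it is judged then, once.
The state is a dict: "time_s": time; "qpos": joint angles; "joint_velocities": joint speeds; "joint_torque": joint torques, N m; "eef_pos": TCP position; "tcp_rot": TCP orientation; "ft_force": force on the tool from outside, world axes, zero at the start; "wrist_torque": the same for the moment, N m; "finger_gap": finger opening in m; "gripper_force": force on a finger pad.
Only numpy, scipy, OpenCV 4.12 (cv2) and the standard library are available. Lean on these libraries where they do the work, as an engineer would, in place of code of your own. Each camera call takes 0.05 s, during which the arm holds its last target. There are 200 camera calls.

## Working session

There is one attempt and no reset: what is moved stays moved. The work goes in short steps, Python scripts to look and compute and a shell command to move; the robot and the scene stay as the last step left them, time stands still between calls to the robot, and variables do not carry over. Pictures are saved under pics/ and viewed, at most 14 in all, crops included, and the job is handed in when it is done.

```bash
mkdir -p pics; python3 - <<'E'
from bench import bot
import cv2
for n in("top","side"):
    cv2.imwrite(f"pics/{n}0.png",bot.camera(n)[:,:,::-1]); c=bot.get_calibration(n); print(n,c)
print(bot.get_obs())
E
```

```text
top {'K': array([[364.6842576 ,   0.        , 317.52658757],
       [  0.        , 364.6842576 , 199.44164833],
       [  0.        ,   0.        ,   1.        ]]), 'k1': -0.002497329137830372, 'R': array([[ 0.01226574, -0.99989123, -0.00819039],
       [-0.98868356, -0.01090268, -0.14961937],
       [ 0.1495138 ,  0.0099329 , -0.98870975]]), 't': array([0.02518544, 0.59612544, 1.15619904])}
side {'K': array([[507.385082  ,   0.        , 318.88195448],
       [  0.        , 507.385082  , 201.74438714],
       [  0.        ,   0.        ,   1.        ]]), 'k1': -0.0844582119799195, 'R': array([[ 0.92220924, -0.38646263, -0.01329481],
       [-0.2271015 , -0.51346086, -0.82751608],
       [ 0.31297767,  0.76616225, -0.56128459]]), 't': array([-0.51038303,  0.22116864,  1.44529259])}
{'time_s': 0.1, 'qpos': array([-1.37210739e+00,  2.45751534e-01,  1.55892488e+00, -1.85844235e-05,
        1.33866976e+00, -1.74129530e-01]), 'joint_velocities': array([-0.00061235, -0.00018101, -0.00155027,  0.00125925,  0.0024645 ,
        0.00168568]), 'joint_torque': array([ 1.60598564e-03, -4.30669963e+01, -3.27128577e+01, -1.47703595e-04,
        2.84960195e-03,  1.89731981e-05]), 'eef_pos': array([ 0.23663852, -0.60484844,  0.23026822]), 'tcp_rot': array([-8.76582159e-04,  9.82675276e-01,  1.85333573e-01, -1.98065014e-05]), 'ft_force': array([-0.0061474 ,  0.43926533,  0.28462126]), 'wrist_torque': array([-0.00341792,  0.04466286, -0.01018951]), 'gripper_force': 0.0, 'finger_gap': 0.08512461564376805}
```

View pics/top0.png

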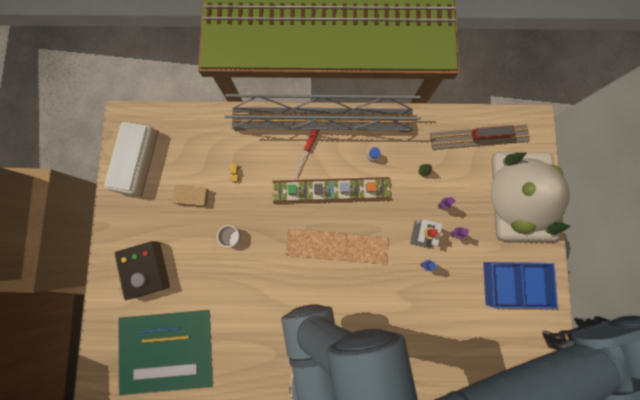

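View pics/side0.png

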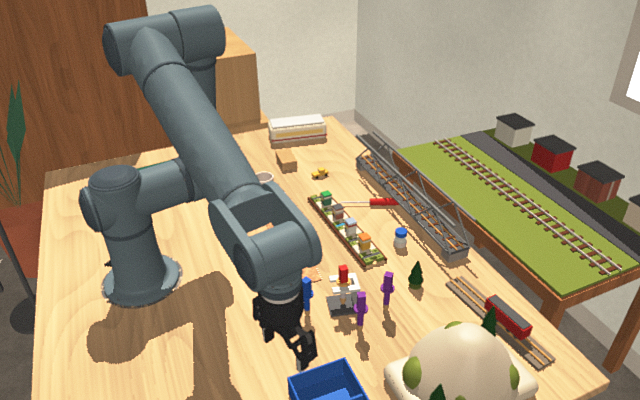

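The top view shows four plots along the strip at about (293–372, 188), the mat at (337,246), the pot at (228,236), the stand with the red brush at (430,234), and blue and purple look-alikes nearby. Next I'll enlarge this area.

```bash
cat > h.py <<'E'
from bench import bot
import numpy as np, cv2
from scipy.spatial.transform import Rotation as Ro
def cast(n,px,z):
    c=bot.get_calibration(n);K=c["K"];R=c["R"];t=c["t"]
    px=np.atleast_2d(px).astype(float)
    d=np.array([c["k1"],0,0,0,0.])
    u=cv2.undistortPoints(px.reshape(-1,1,2),K,d).reshape(-1,2)
    r=np.c_[u,np.ones(len(u))]@R; o=-R.T@t
    return o+r*((z-o[2])/r[:,2])[:,None]
def proj(n,X):
    c=bot.get_calibration(n)
    return cv2.projectPoints(np.atleast_2d(X).astype(float),cv2.Rodrigues(c["R"])[0],c["t"],c["K"],np.array([c["k1"],0,0,0,0.]))[0].reshape(-1,2)
def crop(n,x0,y0,x1,y1,s,name):
    im=bot.camera(n)[:,:,::-1]
    cv2.imwrite("pics/"+name,cv2.resize(im[y0:y1,x0:x1],None,fx=s,fy=s,interpolation=cv2.INTER_CUBIC)); return im
def comps(m,amin=20):
    n,l,st,ce=cv2.connectedComponentsWithStats(m.astype(np.uint8))
    return [(st[i,4],ce[i].round(1),st[i,:4]) for i in range(1,n) if st[i,4]>=amin],l
def state():
    o=bot.get_obs(); R=Ro.from_quat(np.roll(o["tcp_rot"],-1)).as_matrix()
    return o,R
def to(target,closing_deg=None):
    "shift in tool axes to world target; yaw so tool y lies along closing_deg (mod 180)"
    o,R=state(); yaw=0
    if closing_deg is not None:
        a=np.degrees(np.arctan2(R[1,1],R[0,1])); d=(closing_deg-a+90)%180-90; yaw=-d
    print("tcp",o["eef_pos"].round(4),"yangle",np.degrees(np.arctan2(R[1,1],R[0,1])).round(2),"shift",(R.T@(np.array(target)-o["eef_pos"])).round(4),"yaw",round(yaw,1),"q6",o["qpos"][5].round(2),"t",o["time_s"])
E
python3 - <<'E'
from h import *
im=crop("top",200,120,480,280,2.8,"a.png")
h=cv2.cvtColor(im,cv2.COLOR_BGR2HSV)
H,S,V=cv2.split(h)
# mat: cork; pot; red brush
print("red",comps(((H<6)|(H>174))&(S>150)&(V>90),5)[0])
print("white",comps((S<40)&(V>150),30)[0])
m=(H>5)&(H<16)&(S>110)&(V>110)
cs,l=comps(cv2.morphologyEx(m.astype(np.uint8),cv2.MORPH_CLOSE,np.ones((3,3))),300)
for i in cs: print("cork",i)
E
```

```text
red [(np.int32(42), array([474.9, 134.1]), array([472, 129,   8,  10], dtype=int32)), (np.int32(122), array([310.8, 139.4]), array([305, 130,  13,  21], dtype=int32)), (np.int32(8), array([499.6, 135.4]), array([498, 135,   5,   2], dtype=int32)), (np.int32(5), array([511.2, 134.2]), array([510, 134,   4,   2], dtype=int32)), (np.int32(8), array([487.6, 136.4]), array([486, 136,   5,   2], dtype=int32)), (np.int32(50), array([432.3, 232.4]), array([428, 229,   9,   7], dtype=int32)), (np.int32(21), array([145., 253.]), array([143, 251,   5,   5], dtype=int32))]
white [(np.int32(56), array([126. ,  70.6]), array([120,  65,  12,  11], dtype=int32)), (np.int32(40), array([197.9,  78. ]), array([191,  73,  14,  10], dtype=int32)), (np.int32(397), array([154.5,  86.7]), array([138,  74,  35,  25], dtype=int32)), (np.int32(1639), array([125.1, 156.1]), array([105, 123,  41,  68], dtype=int32)), (np.int32(62), array([344.3, 185.2]), array([340, 182,  10,   8], dtype=int32)), (np.int32(182), array([427. , 228.5]), array([418, 220,  24,  22], dtype=int32)), (np.int32(87), array([233.8, 238.2]), array([230, 231,   9,  15], dtype=int32)), (np.int32(33), array([434.8, 241.6]), array([432, 239,   7,   6], dtype=int32)), (np.int32(520), array([165.6, 371.1]), array([135, 365,  61,  13], dtype=int32))]
cork (np.int32(453), array([328.2,  70.5]), array([199,  65, 260,   8], dtype=int32))
cork (np.int32(2732), array([337.3, 246.1]), array([286, 229, 103,  35], dtype=int32))
```

View pics/a.png

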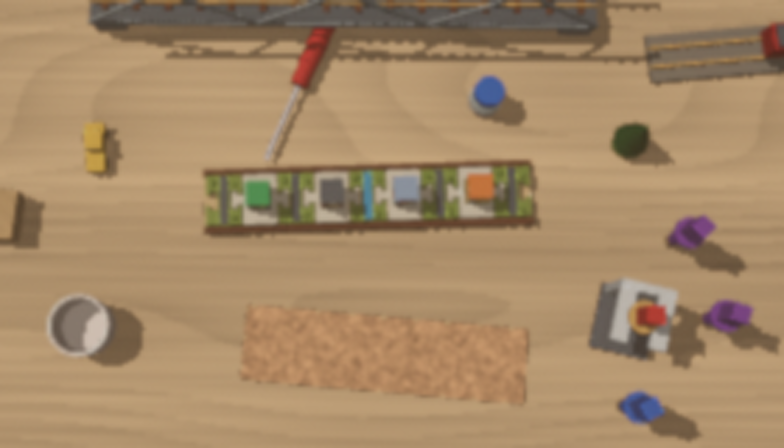

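```bash
python3 - <<'E'
from h import *
im=cv2.imread("pics/top0.png");h=cv2.cvtColor(im,cv2.COLOR_BGR2HSV);H,S,V=cv2.split(h)
c=np.array([[204,170],[535,163],[536,231],[205,235]])/2.8+[200,120]
P=cast("top",c,.014); print("strip corners",P.round(4).tolist(),"ctr",P.mean(0).round(4), "ang of +y",np.degrees(np.arctan2(P[0,0]+P[3,0]-P[1,0]-P[2,0],P[0,1]+P[3,1]-P[1,1]-P[2,1])), "len",np.linalg.norm(P[0]-P[1]),np.linalg.norm(P[0]-P[3]))
roofs=np.array([[257,193],[331.5,192.5],[405.5,189.5],[480,186]])/2.8+[200,120]
B=cast("top",roofs,.060);print("roofs",B.round(4).tolist())
d=B[0]-B[3];print("ang",np.degrees(np.arctan2(d[0],d[1])),np.linalg.norm(d)/3)
m=np.array([[246,306],[528,326],[524,404],[241,379]])/2.8+[200,120]
M=cast("top",m,.004);print("mat",M.round(4).tolist(),M.mean(0).round(4))
print("brush top",cast("top",[[432.3,232.4]],.136).round(4))
print("pot rim ctr",cast("top",np.array([[80,326]])/2.8+[200,120],.05).round(4))
im2=crop("side",285,180,445,345,4.8,"b.png")
big=cv2.resize(im[205:265,400:470],None,fx=8,fy=8,interpolation=cv2.INTER_CUBIC);cv2.imwrite("pics/c.png",big)
E
```

```text
strip corners [[0.6634, 0.1855, 0.014], [0.6763, -0.217, 0.014], [0.5928, -0.2167, 0.014], [0.5835, 0.1819, 0.014]] ctr [ 0.629  -0.0166  0.014 ] ang of +y -1.5901117126990838 len 0.4027601837343773 0.07995212922225108
roofs [[0.6273, 0.1165, 0.06], [0.6289, 0.0296, 0.06], [0.6334, -0.0567, 0.06], [0.6384, -0.1435, 0.06]]
ang -2.4441741482408443 0.08676188477931207
mat [[0.4992, 0.1312, 0.004], [0.4793, -0.207, 0.004], [0.3872, -0.2008, 0.004], [0.4124, 0.1351, 0.004]] [ 0.4445 -0.0354  0.004 ]
brush top [[ 0.486  -0.3135  0.136 ]]
pot rim ctr [[0.4708 0.3185 0.05  ]]
```

View pics/b.png

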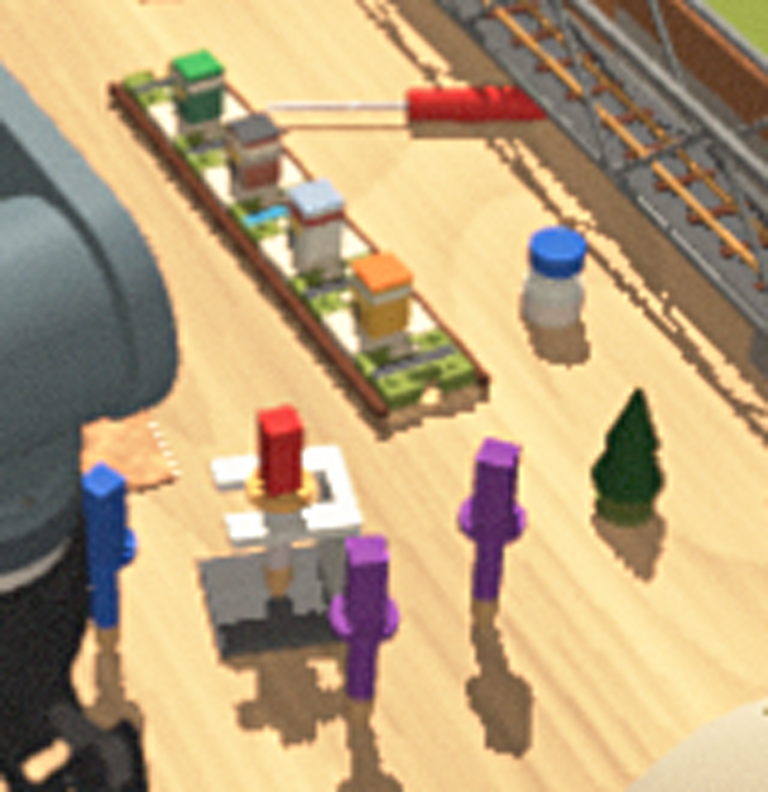

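View pics/c.png

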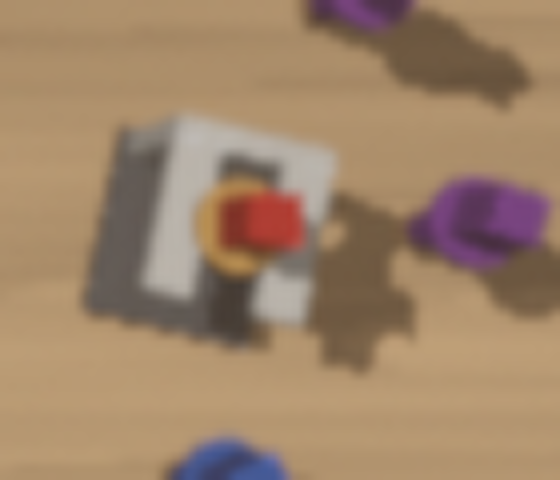

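```bash
cat >> h.py <<'E'
def tri(pt,ps):
    "two-ray midpoint"
    a0,a1=cast("top",pt,0)[0],cast("top",pt,.2)[0];b0,b1=cast("side",ps,0)[0],cast("side",ps,.2)[0]
    u=a1-a0;v=b1-b0;s=np.linalg.lstsq(np.c_[u,-v],b0-a0,rcond=None)[0]
    p,q=a0+u*s[0],b0+v*s[1];return (p+q)/2,np.linalg.norm(p-q)
E
python3 - <<'E'
from h import *
tp=np.array([[257,193],[331.5,192.5],[405.5,189.5],[480,186]])/2.8+[200,120]
sp=np.array([[197,66],[253,130],[316,198],[382,271]])/4.8+[285,180]
Q=cast("side",sp,.06)
T=cast("top",tp,.06)
for a,b,q,t in zip(tp,sp,Q,T): p,e=tri(a,b);print(p.round(4),e.round(4),"side",q.round(4),"top",t.round(4))
im=cv2.imread("pics/top0.png");H,S,V=cv2.split(cv2.cvtColor(im,cv2.COLOR_BGR2HSV))
sub=np.zeros(H.shape,bool);sub[175:202,268:395]=1
# roof centroids by colour
for n,m in dict(green=(H>50)&(H<75)&(S>120)&(V>100),blue=(H>100)&(H<125)&(S>25)&(S<140)&(V>110),orange=(H>5)&(H<14)&(S>170)).items():
    for c in comps(m&sub,12)[0]: print(n,c[0],c[1],cast("top",c[1],.06).round(4))
# rim lines: brown dark
m=sub&((H<10)|(H>170))&(S>80)&(V<130)
cols=np.arange(275,390)
up=[];lo=[]
for x in cols:
    y=np.where(m[:,x])[0]
    u=y[y<186];l=y[y>192]
    if len(u):up.append((x,u.mean()))
    if len(l):lo.append((x,l.mean()))
for e in(up,lo):
    P=cast("top",e,.014);f=np.polyfit(P[:,1],P[:,0],1);print("rim",len(e),np.degrees(np.arctan(f[0])),f)
to(B if 0 else T[3]+[0,0,.1],180-2)
E
```

```text
[0.6287 0.1169 0.0545] 0.0009 side [0.6259 0.1091 0.06  ] top [0.6273 0.1165 0.06  ]
[0.631  0.0293 0.0549] 0.0024 side [0.6291 0.0225 0.06  ] top [0.6289 0.0296 0.06  ]
[ 0.6357 -0.0575  0.0552] 0.003 side [ 0.6344 -0.0635  0.06  ] top [ 0.6334 -0.0567  0.06  ]
[ 0.6399 -0.1443  0.0565] 0.0017 side [ 0.6386 -0.1482  0.06  ] top [ 0.6384 -0.1435  0.06  ]
blue 36 [344.5 186.5] [[ 0.6373 -0.0556  0.06  ]]
orange 50 [371.4 186. ] [[ 0.6399 -0.1434  0.06  ]]Traceback (most recent call last):
  File "<stdin>", line 22, in <module>
  File "h.py", line 8, in cast
    u=cv2.undistortPoints(px.reshape(-1,1,2),K,d).reshape(-1,2)
      ~~~~~~~~~~~~~~~~~~~^^^^^^^^^^^^^^^^^^^^^^^^
cv2.error: OpenCV(4.12.0) /io/opencv/modules/calib3d/src/undistort.dispatch.cpp:347: error: (-215:Assertion failed) CV_IS_MAT(_src) && CV_IS_MAT(_dst) && (_src->rows == 1 || _src->cols == 1) && (_dst->rows == 1 || _dst->cols == 1) && _src->cols + _src->rows - 1 == _dst->rows + _dst->cols - 1 && (CV_MAT_TYPE(_src->type) == CV_32FC2 || CV_MAT_TYPE(_src->type) == CV_64FC2) && (CV_MAT_TYPE(_dst->type) == CV_32FC2 || CV_MAT_TYPE(_dst->type) == CV_64FC2) in function 'cvUndistortPointsInternal'
```

```bash
python3 - <<'E'
from h import *
to([.639,-.144,.13],180-2.4+0)
E
```

```text
tcp [ 0.2367 -0.605   0.2306] yangle -68.64 shift [ 0.5426 -0.2827  0.101 ] yaw -66.2 q6 -0.17 t 0.2
```

```bash
python3 -m crank '[[[0.0543,-0.0283,0,0,100],[0.0543,-0.0283,0,0,100],[0.0543,-0.0283,0,0,100],[0.0543,-0.0283,0,0,100],[0.0543,-0.0283,0,0,100],[0.0543,-0.0283,0,0,100],[0.0543,-0.0283,0,0,70],[0.0543,-0.0283,0,0,70],[0.0543,-0.0283,0,0,70],[0.0543,-0.0283,0,0,70]]]'; python3 -m crank '[[[0,0,0.01,-10.2,70],[0,0,0.01,-10.2,70],[0,0,0.01,-10.2,70],[0,0,0.01,-10.2,70],[0,0,0.01,-10.2,70],[0,0,0.01,-10.2,70],[0,0,0.01,-9.8,70]]]'; python3 - <<'E'
from h import *
to([.639,-.144,.06],2.4)
E
```

```text
time_s: 1.45
eef_pos: [0.6404, -0.1423, 0.2312]
tcp_rot: [0.0, 0.983, 0.185, -0.0]
ft_force: [0.8, -1.5, 0.1]
finger_gap: 0.0599
gripper_force: 0.0
time_s: 2.33
eef_pos: [0.6392, -0.1439, 0.1607]
tcp_rot: [-0.0, 0.69, 0.723, -0.0]
ft_force: [0.5, 0.1, -0.5]
finger_gap: 0.0596
gripper_force: 0.0
tcp [ 0.6392 -0.1439  0.1607] yangle 2.69 shift [-1.000e-04 -2.000e-04  1.007e-01] yaw 0.3 q6 -0.44 t 2.325
```

```bash
python3 -m crank '[[[0,0,0.045,0.3,70],[0,0,0.04,0,70]]]'; python3 - <<'E'
from h import *
crop("side",300,140,440,280,4.2,"d.png")
E
```

```text
time_s: 2.58
eef_pos: [0.6393, -0.144, 0.0751]
tcp_rot: [0.0, 0.694, 0.72, 0.0]
ft_force: [-1.0, -0.6, -0.4]
finger_gap: 0.0601
gripper_force: 0.0
```

View pics/d.png

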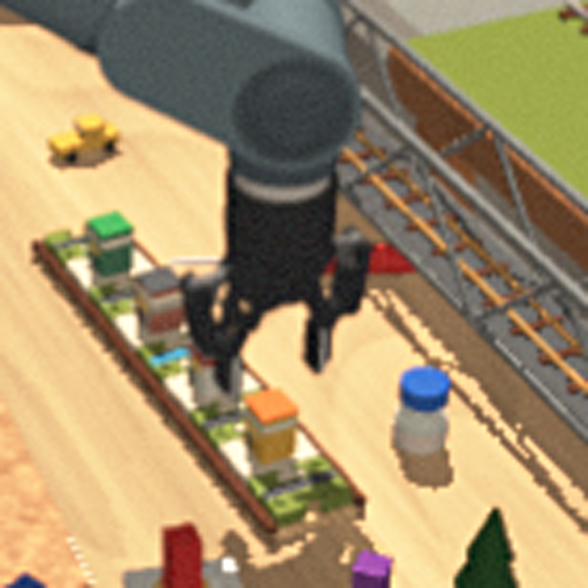

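The fingers straddle the orange-roofed kiosk at crop (270,405), closing across the strip. I'll descend and close.

```bash
python3 -m crank '[[[0,0,0.024,0,70],[0,0,0.024,0,60],[0,0,0,0,45],[0,0,0,0,38],[0,0,0,0,36],[0,0,0,0,34],[0,0,0,0,32]]]';python3 -m crank '[[[0,0,0,0,0],[0,0,0,0,0],[0,0,0,0,0],[0,0,0,0,0]]]'
```

```text
time_s: 3.5
eef_pos: [0.64, -0.1443, 0.0294]
tcp_rot: [0.001, 0.694, 0.72, 0.0]
ft_force: [0.6, -0.6, 3.9]
finger_gap: 0.0274
gripper_force: 19.7
time_s: 4.0
eef_pos: [0.6402, -0.1443, 0.0295]
tcp_rot: [0.001, 0.694, 0.72, 0.0]
ft_force: [-0.6, 0.9, 6.7]
finger_gap: 0.0274
gripper_force: 59.9
```

```bash
python3 -m crank '[[[0,0,-0.003,0,0],[0,0,-0.003,0,0],[0,0,-0.003,0,0],[0,0,-0.003,0,0]]]';python3 -m crank '[[[0,0,-0.005,0,0],[0,0,-0.01,0,0],[0,0,-0.03,0,0],[0,0,-0.03,0,0],[0,0,-0.03,0,0]]]'; python3 - <<'E'
from h import *
# mat: local +y dir, slot targets
ctr=np.array([.4445,-.0354]);a=np.radians(90-3.8);v=np.array([np.cos(a),np.sin(a)])
for k in(-1.5,-.5,.5,1.5): print((ctr+v*k*.082).round(4))
to([*(ctr-1.5*.082*v),.12],-3.8)
E
```

```text
time_s: 4.5
eef_pos: [0.6392, -0.144, 0.0403]
tcp_rot: [-0.0, 0.694, 0.72, -0.0]
ft_force: [0.0, -0.1, -2.0]
finger_gap: 0.0275
gripper_force: 59.0
time_s: 5.12
eef_pos: [0.6395, -0.1441, 0.147]
tcp_rot: [0.0, 0.694, 0.72, 0.0]
ft_force: [-0.3, 0.9, -1.5]
finger_gap: 0.0269
gripper_force: 59.1
[ 0.4363 -0.1581]
[ 0.4418 -0.0763]
[0.4472 0.0055]
[0.4527 0.0873]
tcp [ 0.6395 -0.1441  0.147 ] yangle 2.06 shift [-0.0068 -0.2035  0.0269] yaw 5.9 q6 -0.43 t 5.125
```

```bash
python3 -m crank '[[[-0.0017,-0.051,0,0,0],[-0.0017,-0.051,0,0,0],[-0.0017,-0.051,0,0,0],[-0.0017,-0.0505,0,0,0],[0,0,0.04,6,0],[0,0,0.04,0,0],[0,0,0.02,0,0],[0,0,0.01,0,0],[0,0,0.005,0,0],[0,0,0.003,0,0]]]'
```

```text
time_s: 6.38
eef_pos: [0.4369, -0.1585, 0.028]
tcp_rot: [0.001, 0.731, 0.682, 0.0]
ft_force: [-0.2, 0.2, -1.9]
finger_gap: 0.0269
gripper_force: 59.8
```

```bash
python3 -m crank '[[[0,0,0.002,0,0],[0,0,0,0,0],[0,0,0,0,45],[0,0,0,0,65],[0,0,-0.03,0,65],[0,0,-0.05,0,65],[0,0,-0.03,-6.2,65]]]'; python3 - <<'E'
from h import *
to([.6352,-.0573,.12],2.4)
E
```

```text
time_s: 7.25
eef_pos: [0.4371, -0.1587, 0.1379]
tcp_rot: [0.002, 0.692, 0.722, 0.0]
ft_force: [0.2, -0.2, -0.3]
finger_gap: 0.0559
gripper_force: 0.0
tcp [ 0.4371 -0.1587  0.1379] yangle 2.43 shift [0.093  0.2022 0.0183] yaw 0.0 q6 -0.64 t 7.25
```

```bash
python3 -m crank '[[[0.0232,0.0506,0,0,65],[0.0232,0.0506,0,0,65],[0.0233,0.0506,0,0,65],[0.0233,0.0506,0,0,65],[0,0,0.05,0,65],[0,0,0.045,0,65],[0,0,0.0135,0,60],[0,0,0,0,45],[0,0,0,0,36],[0,0,0,0,32]]]'; python3 -m crank '[[[0,0,0,0,0],[0,0,0,0,0],[0,0,0,0,0]]]'; python3 -m crank '[[[0,0,-0.003,0,0],[0,0,-0.003,0,0],[0,0,-0.003,0,0],[0,0,-0.003,0,0]]]'
```

```text
time_s: 8.5
eef_pos: [0.6366, -0.0578, 0.0295]
tcp_rot: [0.002, 0.693, 0.721, 0.001]
ft_force: [0.9, -1.5, 3.9]
finger_gap: 0.0277
gripper_force: 19.7
time_s: 8.88
eef_pos: [0.6368, -0.0579, 0.0296]
tcp_rot: [0.002, 0.693, 0.721, 0.001]
ft_force: [0.6, -0.1, 6.2]
finger_gap: 0.0275
gripper_force: 59.8
time_s: 9.38
eef_pos: [0.6347, -0.0572, 0.0388]
tcp_rot: [-0.0, 0.693, 0.721, -0.0]
ft_force: [2.2, -0.2, -1.6]
finger_gap: 0.0271
gripper_force: 59.1
```

```bash
python3 -m crank '[[[0,0,-0.005,0,0],[0,0,-0.01,0,0],[0,0,-0.03,0,0],[0,0,-0.03,0,0],[0,0,-0.03,0,0]]]'; python3 - <<'E'
from h import *
to([.4418,-.0763,.12],-3.8)
E
```

```text
time_s: 10.0
eef_pos: [0.6347, -0.0572, 0.1454]
tcp_rot: [0.0, 0.693, 0.721, -0.0]
ft_force: [-0.0, -0.6, -1.3]
finger_gap: 0.0274
gripper_force: 59.2
tcp [ 0.6347 -0.0572  0.1454] yangle 2.26 shift [-0.0115 -0.1935  0.0254] yaw 6.1 q6 -0.31 t 10.0
```

```bash
python3 -m crank '[[[-0.0029,-0.0484,0,0,0],[-0.0029,-0.0484,0,0,0],[-0.0029,-0.0484,0,0,0],[-0.0028,-0.0483,0,0,0],[0,0,0.04,6.1,0],[0,0,0.04,0,0],[0,0,0.02,0,0],[0,0,0.01,0,0],[0,0,0.005,0,0],[0,0,0.004,0,0]]]'; python3 -m crank '[[[0,0,0,0,0],[0,0,0,0,45],[0,0,0,0,65],[0,0,-0.03,0,65],[0,0,-0.05,0,65],[0,0,-0.03,-6.2,65]]]'; python3 - <<'E'
from h import *
to([.6315,.0295,.12],2.4)
E
```

```text
time_s: 11.25
eef_pos: [0.4427, -0.0767, 0.0255]
tcp_rot: [0.001, 0.73, 0.683, 0.0]
ft_force: [-2.5, 2.3, 26.1]
finger_gap: 0.0272
gripper_force: 63.9
time_s: 12.0
eef_pos: [0.4428, -0.0767, 0.1373]
tcp_rot: [0.002, 0.691, 0.723, 0.001]
ft_force: [0.5, -0.3, 0.3]
finger_gap: 0.0552
gripper_force: 0.0
tcp [ 0.4428 -0.0767  0.1373] yangle 2.54 shift [0.0978 0.1932 0.0177] yaw 0.1 q6 -0.47 t 12.0
```

```bash
python3 -m crank '[[[0.0245,0.0483,0,0,65],[0.0245,0.0483,0,0,65],[0.0244,0.0483,0,0,65],[0.0244,0.0483,0,0,65],[0,0,0.05,0,65],[0,0,0.045,0,65],[0,0,0.013,0,60],[0,0,0,0,45],[0,0,0,0,36],[0,0,0,0,32]]]'; python3 -m crank '[[[0,0,0,0,0],[0,0,0,0,0],[0,0,0,0,0]]]'; python3 -m crank '[[[0,0,-0.003,0,0],[0,0,-0.003,0,0],[0,0,-0.003,0,0],[0,0,-0.003,0,0]]]'
```

```text
time_s: 13.25
eef_pos: [0.6328, 0.029, 0.0295]
tcp_rot: [0.002, 0.692, 0.721, 0.001]
ft_force: [-0.2, -0.7, 4.4]
finger_gap: 0.028
gripper_force: 19.7
time_s: 13.62
eef_pos: [0.6329, 0.029, 0.0296]
tcp_rot: [0.002, 0.692, 0.722, 0.001]
ft_force: [-0.3, -0.2, 5.7]
finger_gap: 0.0273
gripper_force: 59.7
time_s: 14.12
eef_pos: [0.6308, 0.0294, 0.0388]
tcp_rot: [-0.0, 0.692, 0.722, -0.0]
ft_force: [1.2, 0.8, -2.5]
finger_gap: 0.027
gripper_force: 59.2
```

```bash
python3 -m crank '[[[0,0,-0.005,0,0],[0,0,-0.01,0,0],[0,0,-0.03,0,0],[0,0,-0.03,0,0],[0,0,-0.03,0,0]]]'; python3 - <<'E'
from h import *
to([.4472,.0055,.12],-3.8)
E
```

```text
time_s: 14.75
eef_pos: [0.6308, 0.0293, 0.1454]
tcp_rot: [-0.0, 0.692, 0.722, -0.0]
ft_force: [0.3, 0.3, -0.6]
finger_gap: 0.0271
gripper_force: 59.2
tcp [0.6308 0.0293 0.1454] yangle 2.36 shift [-0.0162 -0.1844  0.0254] yaw 6.2 q6 -0.17 t 14.75
```

```bash
python3 -m crank '[[[-0.0041,-0.0461,0,0,0],[-0.0041,-0.0461,0,0,0],[-0.004,-0.0461,0,0,0],[-0.004,-0.0461,0,0,0],[0,0,0.04,6.2,0],[0,0,0.04,0,0],[0,0,0.02,0,0],[0,0,0.01,0,0],[0,0,0.005,0,0],[0,0,0.002,0,0]]]'; python3 -m crank '[[[0,0,0,0,0],[0,0,0,0,45],[0,0,0,0,65],[0,0,-0.03,0,65],[0,0,-0.05,0,65],[0,0,-0.03,-6.2,65]]]'; python3 - <<'E'
from h import *
to([.6277,.1162,.12],2.4)
E
```

```text
time_s: 16.0
eef_pos: [0.448, 0.0054, 0.0274]
tcp_rot: [0.001, 0.73, 0.683, 0.0]
ft_force: [-0.2, -0.5, -0.5]
finger_gap: 0.0274
gripper_force: 59.7
time_s: 16.75
eef_pos: [0.4484, 0.0053, 0.1394]
tcp_rot: [0.001, 0.691, 0.723, 0.001]
ft_force: [0.1, -0.8, -0.6]
finger_gap: 0.0557
gripper_force: 0.0
tcp [0.4484 0.0053 0.1394] yangle 2.53 shift [0.1029 0.184  0.02  ] yaw 0.1 q6 -0.29 t 16.75
```

```bash
python3 -m crank '[[[0.0257,0.046,0,0,65],[0.0257,0.046,0,0,65],[0.0257,0.046,0,0,65],[0.0257,0.046,0,0,65],[0,0,0.05,0,65],[0,0,0.045,0,65],[0,0,0.015,0,60],[0,0,0,0,45],[0,0,0,0,36],[0,0,0,0,32]]]'; python3 -m crank '[[[0,0,0,0,0],[0,0,0,0,0],[0,0,0,0,0]]]'; python3 -m crank '[[[0,0,-0.003,0,0],[0,0,-0.003,0,0],[0,0,-0.003,0,0],[0,0,-0.003,0,0]]]';python3 -m crank '[[[0,0,-0.005,0,0],[0,0,-0.01,0,0],[0,0,-0.03,0,0],[0,0,-0.03,0,0],[0,0,-0.03,0,0]]]'; python3 - <<'E'
from h import *
to([.4527,.0873,.12],-3.8)
E
```

```text
time_s: 18.0
eef_pos: [0.6289, 0.1158, 0.0295]
tcp_rot: [0.002, 0.692, 0.721, 0.002]
ft_force: [-0.3, -0.4, 4.1]
finger_gap: 0.0277
gripper_force: 19.7
time_s: 18.38
eef_pos: [0.629, 0.1158, 0.0295]
tcp_rot: [0.002, 0.692, 0.721, 0.001]
ft_force: [0.2, -0.0, 6.9]
finger_gap: 0.0272
gripper_force: 59.6
time_s: 18.88
eef_pos: [0.6272, 0.1158, 0.0389]
tcp_rot: [0.0, 0.693, 0.721, 0.0]
ft_force: [2.5, 0.1, -2.2]
finger_gap: 0.0272
gripper_force: 59.1
time_s: 19.5
eef_pos: [0.6264, 0.1159, 0.1453]
tcp_rot: [-0.0, 0.692, 0.722, -0.0]
ft_force: [-0.4, -0.1, -0.5]
finger_gap: 0.027
gripper_force: 59.7
tcp [0.6264 0.1159 0.1453] yangle 2.37 shift [-0.0214 -0.1747  0.0254] yaw 6.2 q6 -0.04 t 19.5
```

```bash
python3 -m crank '[[[-0.0054,-0.0437,0,0,0],[-0.0054,-0.0437,0,0,0],[-0.0053,-0.0437,0,0,0],[-0.0053,-0.0436,0,0,0],[0,0,0.04,6.2,0],[0,0,0.04,0,0],[0,0,0.02,0,0],[0,0,0.01,0,0],[0,0,0.005,0,0],[0,0,0.002,0,0]]]'; python3 -m crank '[[[0,0,0.0005,0,0],[0,0,0,0,45],[0,0,0,0,65],[0,0,-0.05,0,65],[0,0,-0.06,0,65],[0,0,-0.06,0,50],[0,-0.06,0,0,50],[0,-0.03,0,0,50]]]'; python3 - <<'E'
from h import *
to([.46,-.30,.24],0)
crop("top",200,120,480,280,2.8,"e.png")
E
```

```text
time_s: 20.75
eef_pos: [0.4539, 0.0873, 0.0274]
tcp_rot: [0.0, 0.73, 0.683, 0.0]
ft_force: [0.0, -1.1, 0.3]
finger_gap: 0.0271
gripper_force: 59.8
time_s: 21.75
eef_pos: [0.3622, 0.0935, 0.1969]
tcp_rot: [0.001, 0.73, 0.683, 0.001]
ft_force: [1.1, 0.4, -0.5]
finger_gap: 0.0425
gripper_force: 0.0
tcp [0.3622 0.0935 0.1969] yangle -3.83 shift [-0.3861  0.1239 -0.043 ] yaw -3.8 q6 0.01 t 21.75
```

View pics/e.png

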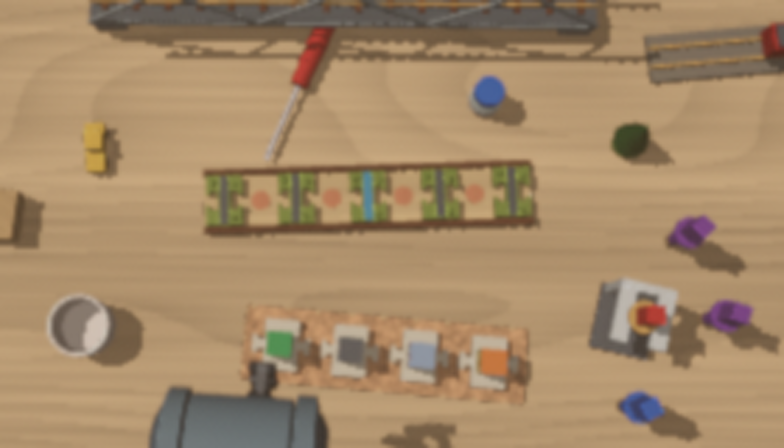

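```bash
python3 - <<'E'
from h import *
print("discs",cast("top",np.array([[261,200],[332,198],[403,196],[475,194]])/2.8+[200,120],.008).round(4).tolist())
im=bot.camera("top")[:,:,::-1];H,S,V=cv2.split(cv2.cvtColor(np.ascontiguousarray(im),cv2.COLOR_BGR2HSV))
m=((H<12)|(H>172))&(S>90)&(V>100)
for z in comps(m[175:205,:]&1,6)[0]:
    print(z[0],z[1]+[0,175],cast("top",z[1]+[0,175],.008).round(4))
t=[434.5,232.6]
print("grip top",cast("top",t,.136).round(4),tri(t,[342.9,266.9]),cast("side",[342.9,266.9],.136).round(4))
print("collar",cast("top",[[429.6,233.4]],.091).round(4))
c=np.array([[180,112],[338,152],[308,325],[143,290]])/8+[400,205]
P=cast("top",c,.085);print("tines",P.round(4).tolist())
for a,b in((3,0),(2,1)):
    d=P[b]-P[a];print("stand x ang",np.degrees(np.arctan2(d[1],d[0])))
d=P[0]-P[1];print("from y",np.degrees(np.arctan2(d[1],d[0]))-90)
big=cv2.resize(im[205:265,400:470],None,fx=8,fy=8,interpolation=cv2.INTER_CUBIC)
big2=cv2.resize(bot.camera("side")[255:320,320:370,::-1],None,fx=8,fy=8,interpolation=cv2.INTER_CUBIC)
cv2.imwrite("pics/f.png",big2)
E
```

```text
discs [[0.6281, 0.1157, 0.008], [0.6315, 0.0293, 0.008], [0.6349, -0.0571, 0.008], [0.6383, -0.1446, 0.008]]
21 [318. 190.] [[0.634  0.0313 0.008 ]]
18 [343.6 189.3] [[ 0.6373 -0.0559  0.008 ]]
20 [369.  188.8] [[ 0.64   -0.1424  0.008 ]]
20 [292.7 191.1] [[0.6292 0.1175 0.008 ]]
grip top [[ 0.4855 -0.3201  0.136 ]] (array([ 0.48607056, -0.32074669,  0.13442591]), np.float64(0.0009425600024977533)) [[ 0.4858 -0.3224  0.136 ]]
collar [[ 0.4857 -0.3187  0.091 ]]
tines [[0.5311, -0.2997, 0.085], [0.516, -0.3612, 0.085], [0.4484, -0.3469, 0.085], [0.4612, -0.2832, 0.085]]
stand x ang -13.317294884993062
stand x ang -11.908813661788905
from y -13.772321638300838
```

View pics/f.png

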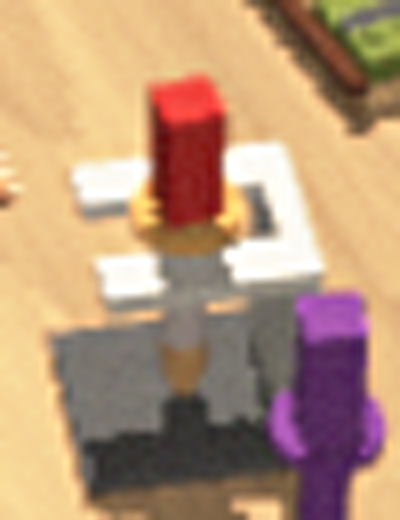

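```bash
python3 - <<'E'
from h import *
c=np.array([[150,85],[207,75],[222,110],[165,120]])/8+[320,255]
P=cast("side",c,.136);print(P.round(4).tolist(),P.mean(0).round(4))
for a,b in((0,1),(3,2),(0,3),(1,2)):
    d=P[b]-P[a];print(np.degrees(np.arctan2(d[1],d[0])).round(1),np.linalg.norm(d).round(4))
to([.4858,-.320,.20],-13)
E
```

```text
[[0.4782, -0.3138, 0.136], [0.4967, -0.3167, 0.136], [0.494, -0.3336, 0.136], [0.4757, -0.3307, 0.136]] [ 0.4861 -0.3237  0.136 ]
-8.9 0.0187
-9.1 0.0185
-98.6 0.017
-99.3 0.0171
tcp [0.3629 0.0934 0.1965] yangle -3.82 shift [-0.4043  0.1501 -0.0032] yaw 9.2 q6 0.01 t 21.9
```

```bash
python3 -m crank '[[[-0.0578,0.0214,-0.003,0,50],[-0.0578,0.0214,-0.003,0,50],[-0.0578,0.0214,-0.003,0,50],[-0.0578,0.0214,0,0,50],[-0.0577,0.0215,0,0,50],[-0.0577,0.0215,0,0,50],[-0.0577,0.0215,0,0,50],[0,0,0,7.7,50],[0,0,0.03,0,50],[0,0,0,0,50]]]'; python3 - <<'E'
from h import *
to([.4858,-.3205,.099],-11.5)
crop("side",300,180,400,310,4.5,"g.png")
E
```

```text
time_s: 23.15
eef_pos: [0.4853, -0.3197, 0.1722]
tcp_rot: [-0.003, 0.775, 0.632, -0.0]
ft_force: [-0.0, 0.1, 0.2]
finger_gap: 0.0429
gripper_force: 0.0
tcp [ 0.4853 -0.3197  0.1722] yangle -11.56 shift [-0.0009  0.001   0.0732] yaw -0.1 q6 -0.58 t 23.15
```

View pics/g.png

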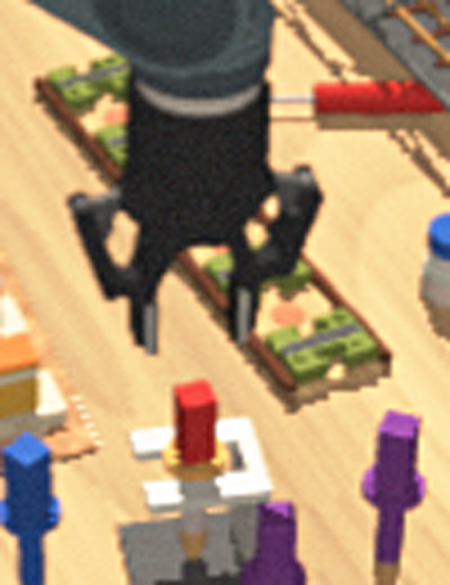

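The fingers straddle the red grip, at crop (195,395), so I'll descend and grip it.

```bash
python3 -m crank '[[[-0.0009,0.001,0.04,0,50],[0,0,0.025,0,50],[0,0,0.008,0,50],[0,0,0,0,36],[0,0,0,0,28],[0,0,0,0,24]]]'; python3 -m crank '[[[0,0,0,0,0],[0,0,0,0,0],[0,0,0,0,0]]]'; python3 - <<'E'
from h import *
to([.4858,-.3205,.099],-11.5);print(bot.camera("top")[236:237,226:228])
E
```

```text
time_s: 23.95
eef_pos: [0.4879, -0.322, 0.104]
tcp_rot: [0.001, 0.775, 0.632, 0.0]
ft_force: [0.8, 0.7, 4.0]
finger_gap: 0.021
gripper_force: 9.3
time_s: 24.32
eef_pos: [0.4879, -0.322, 0.1042]
tcp_rot: [0.001, 0.775, 0.632, 0.0]
ft_force: [-0.1, 0.9, 6.0]
finger_gap: 0.0192
gripper_force: 58.6
tcp [ 0.4879 -0.322   0.1042] yangle -11.54 shift [ 0.0011 -0.0024  0.0052] yaw -0.0 q6 -0.58 t 24.325
[[[138 124 111]
  [138 123 112]]]
```

```bash
python3 -m crank '[[[0,0,-0.003,0,0],[0,0,-0.005,0,0],[0,0,-0.01,0,0],[0,0,-0.03,0,0],[0,0,-0.03,0,0],[0,0,-0.045,0,0],[0,0,-0.01,0,0],[0,0,0,0,0]]]'; python3 - <<'E'
from h import *
to([.4708,.3185,.2],None)
im=crop("side",270,150,410,290,4.5,"i.png")
E
```

```text
time_s: 25.38
eef_pos: [0.4871, -0.3213, 0.2357]
tcp_rot: [0.0, 0.775, 0.632, 0.0]
ft_force: [0.1, 0.5, -1.1]
finger_gap: 0.0194
gripper_force: 58.7
tcp [ 0.4871 -0.3213  0.2357] yangle -11.54 shift [ 0.6236 -0.144   0.0352] yaw 0 q6 -0.58 t 25.375
```

View pics/i.png

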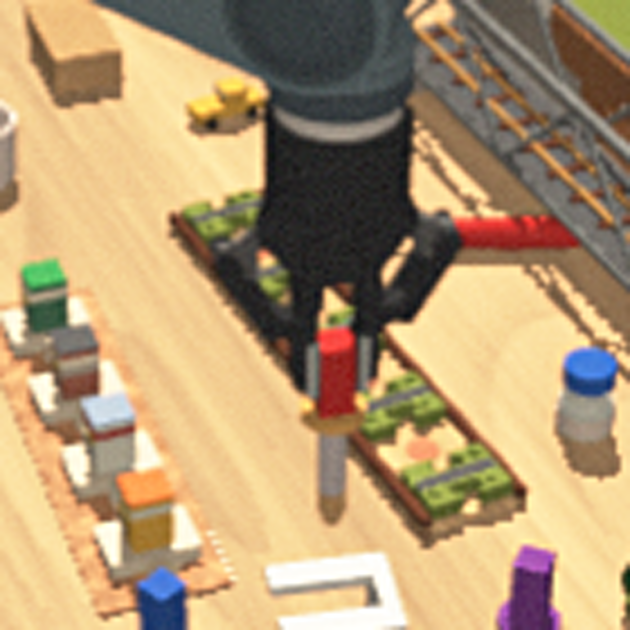

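```bash
python3 - <<'E'
from h import *
for z in(.135,.1415,.145): print(z,proj("side",[.4871,-.3213,z]).round(1))
im=bot.camera("top")[:,:,::-1]
cv2.imwrite("pics/j.png",cv2.resize(im[200:275,190:470],None,fx=2.8,fy=2.8,interpolation=cv2.INTER_CUBIC))
E
```

```text
0.135 [[343.2 266.8]]
0.1415 [[343.2 264.8]]
0.145 [[343.2 263.8]]
```

View pics/j.png

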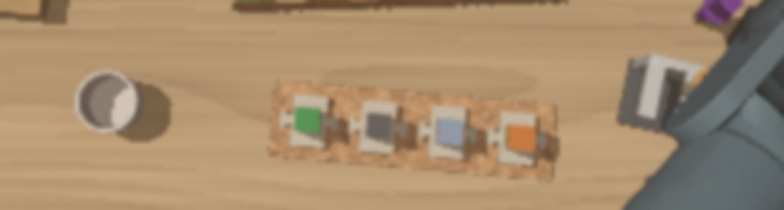

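```bash
python3 -m crank '[[[0.06,-0.0138,0,0,0],[0.06,-0.0138,0,0,0],[0.06,-0.0138,0,0,0],[0.06,-0.0138,0,0,0],[0.06,-0.0138,0,0,0],[0.06,-0.0138,0,0,0],[0.06,-0.0138,0,0,0],[0.06,-0.0138,0,0,0],[0.06,-0.0138,0,0,0],[0.06,-0.0138,0,0,0]]]'; python3 -m crank '[[[0.0236,-0.006,0.03,0,0],[0,0,0.03,0,0],[0,0,0,0,0]]]'; python3 - <<'E'
from h import *
to([.471,.3185,.106],None)
a=bot.camera("side")[130:220,220:320,::-1];b=bot.camera("top")[190:270,190:290,::-1]
f=lambda i:cv2.resize(i,(400,int(400*i.shape[0]/i.shape[1])),interpolation=cv2.INTER_CUBIC)
a,b=f(a),f(b);h=min(len(a),len(b));cv2.imwrite("pics/k.png",np.hstack([a[:h],b[:h]]))
E
```

```text
time_s: 26.72
eef_pos: [0.4705, 0.296, 0.2332]
tcp_rot: [-0.0, 0.775, 0.632, -0.002]
ft_force: [1.9, 0.6, -0.9]
finger_gap: 0.0194
gripper_force: 58.8
time_s: 27.1
eef_pos: [0.4677, 0.3176, 0.1705]
tcp_rot: [-0.001, 0.774, 0.633, -0.005]
ft_force: [-1.1, 0.0, -1.0]
finger_gap: 0.0195
gripper_force: 58.8
tcp [0.4677 0.3176 0.1705] yangle -11.51 shift [0.0019 0.0036 0.0645] yaw 0 q6 0.6 t 27.1
```

View pics/k.png

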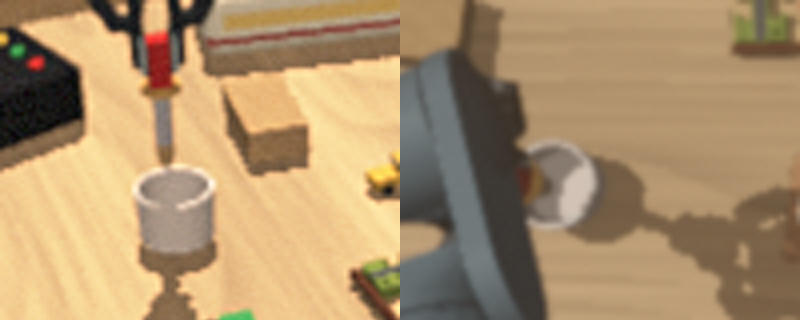

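```bash
python3 - <<'E'
from h import *
print(cast("side",[[264,176.2]],.05).round(4))
b=cv2.imread("pics/k.png")
print(proj("side",[.471,.3185,.05]),proj("side",[.4677,.3176,.0763]))
E
```

```text
[[0.4748 0.3178 0.05  ]]
[[262.90849127 176.32931158]] [[261.54205775 170.28943156]]
```

```bash
python3 -m crank '[[[0.001,0.0055,0.02,0,0],[0,0,0.025,0,0],[0,0,0.014,0,0],[0,0,0.003,0,0],[0,0,0,0,0],[0,0,0,0,0]]]'
```

```text
time_s: 27.95
eef_pos: [0.477, 0.3187, 0.1144]
tcp_rot: [0.0, 0.775, 0.632, 0.001]
ft_force: [0.5, -0.1, -0.8]
finger_gap: 0.0196
gripper_force: 58.8
```

```bash
python3 -m crank '[[[0,-0.002,0.006,0,0],[0,0,0.003,0,0],[0,0,0,0,0],[0,0,0,0,0]]]';python3 -m crank '[[[0,0,-0.03,0,0],[0,0,-0.05,0,0],[0,0,-0.05,0,0],[0,0,0,0,0]]]'; python3 - <<'E'
from h import *
to([.6285,.116,.16],None)
E
```

```text
time_s: 28.45
eef_pos: [0.4743, 0.3189, 0.1043]
tcp_rot: [0.0, 0.775, 0.632, 0.0]
ft_force: [0.5, -0.7, -0.1]
finger_gap: 0.0193
gripper_force: 58.8
time_s: 28.95
eef_pos: [0.477, 0.32, 0.2401]
tcp_rot: [0.002, 0.775, 0.632, 0.005]
ft_force: [0.2, 0.3, -1.5]
finger_gap: 0.0193
gripper_force: 59.0
tcp [0.477  0.32   0.2401] yangle -11.54 shift [-0.1701  0.1886  0.0808] yaw 0 q6 0.59 t 28.95
```

```bash
python3 -m crank '[[[-0.034,0.0377,0,0,0],[-0.034,0.0377,0,0,0],[-0.034,0.0377,0.02,0,0],[-0.034,0.0377,0.02,0,0],[-0.0341,0.0378,0.02,0,0],[0,0,0.02,0,0],[0,0,0,0,0],[0,0,0,0,0],[0,0,0,0,0]]]'; python3 - <<'E'
from h import *
to([.6285,.116,.102],None)
E
```

```text
time_s: 30.08
eef_pos: [0.6252, 0.1155, 0.1555]
tcp_rot: [0.001, 0.774, 0.633, 0.001]
ft_force: [0.2, -0.3, -0.9]
finger_gap: 0.0191
gripper_force: 59.0
tcp [0.6252 0.1155 0.1555] yangle -11.45 shift [0.0011 0.003  0.0535] yaw 0 q6 0.2 t 30.075
```

```bash
python3 -m crank '[[[0.001,0.0032,0.02,0,0],[0,0,0.02,0,0],[0,0,0.009,0,0],[0,0,0.003,0,0],[0,0,0,0,0]]]'; python3 -m crank '[[[0,0,0.0015,0,0],[0,0,0.001,0,0],[0,0,0,0,0]]]'
```

```text
time_s: 30.7
eef_pos: [0.6279, 0.115, 0.1022]
tcp_rot: [-0.001, 0.775, 0.632, -0.001]
ft_force: [-2.2, 0.2, 2.7]
finger_gap: 0.0196
gripper_force: 59.5
time_s: 31.08
eef_pos: [0.6286, 0.1153, 0.1021]
tcp_rot: [-0.001, 0.775, 0.632, 0.0]
ft_force: [-5.8, 1.0, 13.6]
finger_gap: 0.0192
gripper_force: 60.7
```

```bash
python3 -m crank '[[[0,0,-0.015,0,0],[0,0,-0.03,0,0],[0,0,0,0,0]]]'; python3 - <<'E'
from h import *
to([.632,.0295,.1022],None)
E
```

```text
time_s: 31.45
eef_pos: [0.6306, 0.1147, 0.1477]
tcp_rot: [0.002, 0.775, 0.632, 0.003]
ft_force: [0.0, 0.1, -0.4]
finger_gap: 0.019
gripper_force: 59.2
tcp [0.6306 0.1147 0.1477] yangle -11.54 shift [-0.0832  0.0182  0.0455] yaw 0 q6 0.2 t 31.45
```

```bash
python3 -m crank '[[[-0.042,0.009,0,0,0],[-0.042,0.009,0,0,0],[0,0,0,0,0],[0,0,0.02,0,0],[0,0,0.015,0,0],[0,0,0.006,0,0],[0,0,0.003,0,0],[0,0,0,0,0]]]'; python3 -m crank '[[[0,0,0.0015,0,0],[0,0,0.0005,0,0],[0,0,0,0,0]]]'
```

```text
time_s: 32.45
eef_pos: [0.6284, 0.0304, 0.1021]
tcp_rot: [-0.002, 0.774, 0.633, -0.001]
ft_force: [-6.9, 2.5, 11.5]
finger_gap: 0.0192
gripper_force: 60.7
time_s: 32.83
eef_pos: [0.6304, 0.0302, 0.1019]
tcp_rot: [0.0, 0.774, 0.633, 0.001]
ft_force: [-4.5, 2.1, 14.2]
finger_gap: 0.0195
gripper_force: 60.3
```

```bash
python3 -m crank '[[[0,0,-0.015,0,0],[0,0,-0.045,0,0],[0,0,-0.04,0,0],[0,0,0,0,0]]]'; python3 - <<'E'
from h import *
to([.472,.3185,.2],None)
a=bot.camera("side")[130:220,220:320,::-1];b=bot.camera("top")[190:270,190:290,::-1]
f=lambda i:cv2.resize(i,(400,int(400*i.shape[0]/i.shape[1])),interpolation=cv2.INTER_CUBIC)
a,b=f(a),f(b);h=min(len(a),len(b));cv2.imwrite("pics/l.png",np.hstack([a[:h],b[:h]]))
E
```

```text
time_s: 33.33
eef_pos: [0.6317, 0.0289, 0.2034]
tcp_rot: [0.003, 0.774, 0.633, 0.003]
ft_force: [0.8, -0.1, -1.0]
finger_gap: 0.0194
gripper_force: 58.9
tcp [0.6317 0.0289 0.2034] yangle -11.5 shift [ 0.2519 -0.2143  0.0017] yaw 0 q6 0.07 t 33.325
```

View pics/l.png

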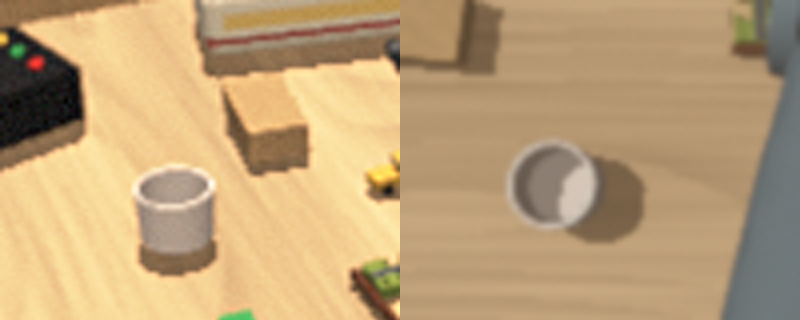

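The pot is unmoved, with its rim centre at crop (554,184). I'll go and dip again.

```bash
python3 -m crank '[[[0.042,-0.0357,-0.006,0,0],[0.042,-0.0357,0,0,0],[0.042,-0.0357,0,0,0],[0.042,-0.0357,0,0,0],[0.042,-0.0357,0,0,0],[0.0419,-0.0358,0,0,0],[0,0,0.02,0,0],[0,0,0,0,0],[0,0,0,0,0]]]'; python3 - <<'E'
from h import *
to([.473,.3185,.105],None)
m=cv2.cvtColor(bot.camera("side")[165:200,245:285].copy(),cv2.COLOR_RGB2HSV)
c=comps((m[:,:,1]<60)&(m[:,:,2]>100),40)[0];print(c)
m=cv2.cvtColor(cv2.imread("pics/side0.png")[165:200,245:285],cv2.COLOR_BGR2HSV)
E
```

```text
time_s: 34.55
eef_pos: [0.47, 0.3174, 0.184]
tcp_rot: [-0.0, 0.775, 0.632, -0.001]
ft_force: [0.3, -0.3, 0.1]
finger_gap: 0.0193
gripper_force: 59.0
tcp [0.47   0.3174 0.184 ] yangle -11.63 shift [0.0017 0.0029 0.079 ] yaw 0 q6 0.6 t 34.55
[(np.int32(331), array([18.6, 17. ]), array([ 8,  7, 21, 21], dtype=int32))]
```

```bash
python3 -m crank '[[[0.0015,0.003,0.03,0,0],[0,0,0.03,0,0],[0,0,0.015,0,0],[0,0,0.004,0,0],[0,0,0,0,0],[0,0,0,0,0]]]';python3 -m crank '[[[0,0,-0.03,0,0],[0,0,-0.05,0,0],[0,0,-0.04,0,0],[0,0,0,0,0]]]'; python3 - <<'E'
from h import *
to([.6352,-.057,.16],None)
E
```

```text
time_s: 35.35
eef_pos: [0.4738, 0.3198, 0.1071]
tcp_rot: [0.0, 0.775, 0.632, 0.001]
ft_force: [0.0, -0.1, -0.9]
finger_gap: 0.0192
gripper_force: 59.0
time_s: 35.85
eef_pos: [0.4754, 0.3206, 0.2314]
tcp_rot: [0.001, 0.775, 0.633, 0.005]
ft_force: [0.9, -0.4, -1.3]
finger_gap: 0.0193
gripper_force: 59.1
tcp [0.4754 0.3206 0.2314] yangle -11.53 shift [-0.3384  0.2315  0.0714] yaw 0 q6 0.6 t 35.85
```

```bash
python3 -m crank '[[[-0.0483,0.0331,0,0,0],[-0.0483,0.0331,0,0,0],[-0.0483,0.0331,0,0,0],[-0.0483,0.0331,0,0,0],[-0.0484,0.0331,0.02,0,0],[-0.0484,0.0331,0.02,0,0],[-0.0484,0.0331,0.02,0,0],[0,0,0.015,0,0],[0,0,0,0,0],[0,0,0,0,0]]]'; python3 - <<'E'
from h import *
to([.6352,-.057,.102],None)
E
```

```text
time_s: 37.1
eef_pos: [0.632, -0.0572, 0.1512]
tcp_rot: [0.0, 0.774, 0.633, 0.0]
ft_force: [0.1, -0.6, -0.4]
finger_gap: 0.0188
gripper_force: 59.1
tcp [ 0.632  -0.0572  0.1512] yangle -11.44 shift [0.0008 0.003  0.0492] yaw 0 q6 -0.07 t 37.1
```

```bash
python3 -m crank '[[[0.0008,0.003,0.02,0,0],[0,0,0.018,0,0],[0,0,0.007,0,0],[0,0,0.003,0,0],[0,0,0,0,0]]]'; python3 -m crank '[[[0,0,0.0015,0,0],[0,0,0.001,0,0],[0,0,0,0,0]]]'; python3 -m crank '[[[0,0,-0.015,0,0],[0,0,-0.03,0,0],[0,0,0,0,0]]]'; python3 - <<'E'
from h import *
to([.6388,-.144,.1022],None)
E
```

```text
time_s: 37.72
eef_pos: [0.6356, -0.0584, 0.103]
tcp_rot: [0.0, 0.775, 0.632, 0.0]
ft_force: [-0.1, 0.7, -0.8]
finger_gap: 0.0192
gripper_force: 59.2
time_s: 38.1
eef_pos: [0.6362, -0.0585, 0.1021]
tcp_rot: [0.001, 0.775, 0.632, 0.001]
ft_force: [-1.2, -0.1, 6.3]
finger_gap: 0.019
gripper_force: 60.2
time_s: 38.48
eef_pos: [0.6375, -0.0589, 0.1489]
tcp_rot: [0.003, 0.775, 0.632, 0.002]
ft_force: [-0.7, 0.9, -1.2]
finger_gap: 0.0191
gripper_force: 59.2
tcp [ 0.6375 -0.0589  0.1489] yangle -11.54 shift [-0.0831  0.018   0.0468] yaw 0 q6 -0.07 t 38.475
```

Touched with 6.3 N. On to bed3.

```bash
python3 -m crank '[[[-0.0416,0.009,0,0,0],[-0.0416,0.009,0,0,0],[0,0,0,0,0],[0,0.001,0.02,0,0],[0,0.001,0.015,0,0],[0,0,0.006,0,0],[0,0,0.003,0,0],[0,0,0,0,0]]]'; python3 -m crank '[[[0,0,0.0015,0,0],[0,0,0.001,0,0],[0,0,0,0,0]]]'
```

```text
time_s: 39.48
eef_pos: [0.6378, -0.1426, 0.102]
tcp_rot: [-0.001, 0.774, 0.633, -0.001]
ft_force: [-3.4, 2.1, 7.3]
finger_gap: 0.0191
gripper_force: 60.5
time_s: 39.85
eef_pos: [0.6383, -0.1426, 0.1019]
tcp_rot: [-0.001, 0.774, 0.633, -0.0]
ft_force: [-7.4, 3.8, 17.3]
finger_gap: 0.0191
gripper_force: 62.7
```

```bash
python3 -m crank '[[[0,0,-0.015,0,0],[0,0,-0.05,0,0],[0,0,-0.06,0,0],[0,0,-0.015,0,0],[0,0,0,0,0]]]'; python3 - <<'E'
from h import *
to([.4871,-.3213,.2357],-11.54)
E
```

```text
time_s: 40.48
eef_pos: [0.6388, -0.1438, 0.2399]
tcp_rot: [0.001, 0.775, 0.633, 0.001]
ft_force: [-0.7, -0.5, -1.6]
finger_gap: 0.0192
gripper_force: 59.3
tcp [ 0.6388 -0.1438  0.2399] yangle -11.52 shift [-0.2042 -0.1132  0.0041] yaw 0.0 q6 -0.19 t 40.475
```

```bash
python3 -m crank '[[[-0.051,-0.0283,0,0,0],[-0.051,-0.0283,0,0,0],[-0.051,-0.0283,0,0,0],[-0.0512,-0.0283,0,0,0],[0,0,0,0,0],[0,0,0,0,0],[0,0,0,0,0]]]'; python3 - <<'E'
from h import *
to([.4871,-.3213,.18],-11.54)
E
```

```text
time_s: 41.35
eef_pos: [0.4869, -0.3199, 0.2376]
tcp_rot: [-0.001, 0.774, 0.633, -0.0]
ft_force: [0.5, -0.0, -0.6]
finger_gap: 0.0192
gripper_force: 59.2
tcp [ 0.4869 -0.3199  0.2376] yangle -11.44 shift [-0.0014  0.0006  0.0576] yaw 0.1 q6 -0.58 t 41.35
```

```bash
python3 -m crank '[[[-0.0014,0.0006,0.02,0.1,0],[0,0,0.03,0,0],[0,0,0,0,0]]]'; python3 -m crank '[[[0,0,0.03,0,0],[0,0,0.03,0,0],[0,0,0.012,0,0],[0,0,0.004,0,0],[0,0,0,0,0]]]'
```

```text
time_s: 41.72
eef_pos: [0.4854, -0.3205, 0.1846]
tcp_rot: [-0.004, 0.775, 0.632, -0.0]
ft_force: [-0.1, -0.3, -0.1]
finger_gap: 0.0189
gripper_force: 59.2
time_s: 42.35
eef_pos: [0.4874, -0.3232, 0.1138]
tcp_rot: [0.001, 0.775, 0.632, 0.0]
ft_force: [-0.4, -0.5, -1.2]
finger_gap: 0.0192
gripper_force: 59.3
```

```bash
python3 -m crank '[[[0.0016,0,0.005,0,0],[0,0,0.002,0,0],[0,0,0,0,0],[0,0,0,0,0]]]'; python3 -m crank '[[[0,0,0.002,0,0],[0,0,0.001,0,0],[0,0,0,0,0]]]'
```

```text
time_s: 42.85
eef_pos: [0.4872, -0.3212, 0.1059]
tcp_rot: [0.0, 0.775, 0.632, 0.0]
ft_force: [1.3, 0.2, -1.0]
finger_gap: 0.0194
gripper_force: 59.3
time_s: 43.22
eef_pos: [0.4874, -0.3214, 0.1041]
tcp_rot: [0.0, 0.775, 0.632, -0.0]
ft_force: [-1.9, 2.4, 6.9]
finger_gap: 0.0194
gripper_force: 60.3
```

Seated with 6.9 N, in the original pose. I'll release, retreat and take a look.

```bash
python3 -m crank '[[[0,0,0,0,26],[0,0,0,0,32],[0,0,0,0,40],[0,0,0,0,48],[0,0,0,0,48],[0,0,-0.01,0,48],[0,0,-0.03,0,48],[0,0,-0.05,0,48],[0,0,-0.06,0,48]]]'; python3 -m crank '[[[0.03,-0.03,-0.03,0,48],[0.03,-0.05,0,0,48],[0.03,-0.05,0,0,48],[0,0,0,0,48],[0,0,0,0,48],[0,0,0,0,48]]]'; python3 - <<'E'
from h import *
a=bot.camera("side")[150:330,240:440,::-1];b=bot.camera("top")[130:280,200:480,::-1]
f=lambda i:cv2.resize(i,(400,int(400*i.shape[0]/i.shape[1])),interpolation=cv2.INTER_CUBIC)
a,b=f(a),f(b);b=cv2.copyMakeBorder(b,0,len(a)-len(b),0,0,0);cv2.imwrite("pics/m.png",np.hstack([a,b]))
E
```

```text
time_s: 44.35
eef_pos: [0.4866, -0.3207, 0.254]
tcp_rot: [-0.001, 0.775, 0.632, -0.0]
ft_force: [0.7, -0.4, -0.4]
finger_gap: 0.0411
gripper_force: 0.0
time_s: 45.1
eef_pos: [0.3787, -0.2077, 0.2834]
tcp_rot: [0.0, 0.775, 0.632, 0.0]
ft_force: [0.2, -0.0, -0.1]
finger_gap: 0.0411
gripper_force: 0.0
```

View pics/m.png

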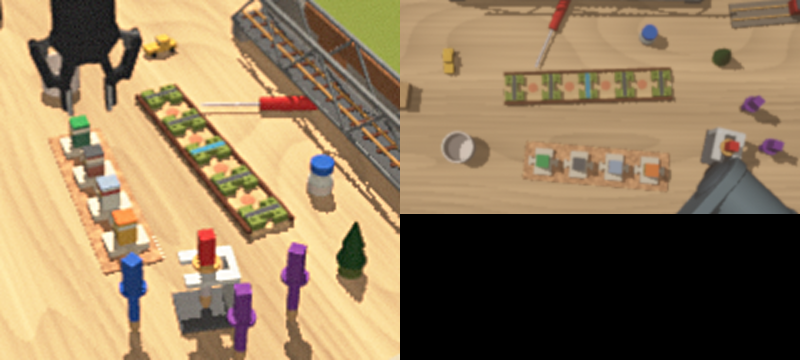

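The four plots stand on the mat, the beds are empty with the flat plots in place, the pot is upright, and the brush hangs in its stand. Handing in.

```bash
python3 -c "
from bench import bot
print(bot.hand_in())"
```

```text
the job is handed in; nothing more can be done
None
```

The job is handed in (no verdict came back): all four building plots stand on the mat, the four beds were touched left to right with a dip before the first and after the second, and the brush hangs in its stand.

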